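# Clamp a sprung return strut and draw its rod out to the red band

### The job

A press return strut is lying loaded in the check fixture and its drawn length has to be checked. Close the toggle clamp fully on the barrel by swinging its red handle down, and only then pull the rod out by its knob, against the spring, until the red band on the rod has just come wholly out of the barrel; do not run the rod out to its end stop. Finish holding it there by the knob, still and gripped, with the strut seated and clamped; leave the caliper, the tape roll and the hex key alone.

Things in the scene. Friction and masses are not known exactly. Their poses are not given: they have to be found in the camera images.
- fixture: Fixed check fixture: an aluminium base plate 84 x 190 x 12 mm with two blue U-shaped saddle blocks (60 mm wide, tops at 61 mm) and, behind them, a toggle clamp on a blue block. Origin on the table under the strut; z up; its y axis runs along the strut, from the pull knob (-y end) to the clamp (+y end); x is across. The strut's axis lies 55 mm above the table.
- clamp_pivot (a point): Axis of the clamp handle's hinge (it runs along the fixture's x), at fixture (0, 84, 80) mm, 80 mm above the table. Does not move with the handle.
- handle_grip (a point): The point to grip on the red clamp handle, on its centre line, 90 mm from clamp_pivot. The red grip is 15 mm wide (along the fixture's x), 17 mm thick, 88 mm long, reaching from 31 to 119 mm from the pivot. It swings in the fixture's y-z plane, upright and leaning away from the strut when open, level and pointing to the fixture's +y when shut. About 5 N at this point moves it; it stays where it is left.
- clamp_handle (a joint): Angle of the clamp handle, rad. 0: fully open, the handle rises at 1.2 rad above the fixture's +y direction. 1.2: fully shut against its stop, the handle level (the handle's elevation is 1.2 minus this value). Through the toggle linkage the clamp arm comes down as the handle does and its rubber pad presses the barrel in the last few degrees.
- strut_axis_mid (a point): Point on the axis of the loose strut, above the fixture's origin when the strut is seated (55 mm above the table). Axes as the fixture's. The strut's black barrel is 22 mm in diameter and 120 mm long, with a steel collar 31 mm in diameter behind the saddle at the knob end that takes the pull; it lies in the saddles with about 1 mm of play.
- barrel_mouth (a point): Centre of the barrel's brass mouth, 75 mm to the -y side of strut_axis_mid, where the rod comes out towards -y.
- knob_center (a point): Centre of the grip part of the aluminium pull knob on the end of the rod, on the axis, 30 mm to the -y side of the mouth while the rod is in; it moves with the rod along the fixture's -y. The grip part is a ringed cylinder 24 mm in diameter, 28 mm long along the axis (14 mm either side of this point); on its outer (-y) end follows a flange 33 mm in diameter, 6 mm thick. Nothing stands beside it or, for 55 mm, below it.
- rod (a joint): How far the rod is drawn out of the barrel, m. 0: home. At 0.060 the inner edge of its 7 mm wide red band is level with the barrel's mouth: the band has just come wholly out (it is hidden inside below 0.053). End stop at 0.080. The inner spring pulls it home with about 4 N at 0, 11 N at 0.060, 14 N at the stop.
- caliper: Steel vernier caliper, 65 x 215 x 9 mm, lying loose near the fixture on the robot's side; a bystander. Origin under its centre.
- tape: Green roll of marking tape, 61 mm in diameter, 18 mm high, loose; a bystander. Origin under its centre.
- hex_key: Dark hexagon key, 34 x 92 x 9 mm, lying loose on the job sheets to the left; a bystander. Origin under its centre.

How it is judged:
By the outcome, as a careful person would: the job done as asked, in the order asked, and still so for the second after the job is handed in, while the arm keeps its last pose, push and grip.
It also fails if it takes over 48 s, if anything falls off the work surface, if the arm or the gripper's body presses on something with over 40 N, if the wrist force passes 120 N, or if a joint passes its speed limit or range.

### The arm

A 6-joint arm with a two-finger parallel gripper is mounted at the origin on a cart in front of the work surface, level with it; the furniture and walls round the work are solid. World frame = base frame: x ahead of the robot, y to its left, z up, the work surface at z = 0. Lengths are in m, angles in rad, forces in N, time in s.
With the tool pointing down it reaches from about 0.375 to 0.825 m from the base axis. Payload 5.5 kg.
Tool frame: the origin (TCP) lies midway between the tips of the shut fingers; the grasp point (between the pads) lies 19 mm behind it (manip.tcp_to_grasp is the distance from the TCP to the grasp point, in m); z points along the fingers, y is the line along which they close (so a half turn about z gives the same grasp; the last joint's range is limited). The gripper opens to 85 mm and grips with 20 to 120 N. Pads are 22 mm wide; open, the fingers measure 114 mm over their backs; the gripper's body (76 mm by 85 mm) begins 54 mm behind the grasp point. The pads swing forward as they close: fully open they stand 13 mm farther back than shut.
Start: joints at [1.246, 0.314, -0.047, 1.21, 0, 1.571], TCP at [0.191, 0.569, 0.231] pointing down, gripper open.
Joint ranges: [-2.67, 2.67], [-0.69, 1.73], [-1.03, 1.25], [-2.08, 2.16], [-1.42, 1.45], [-3.14, 3.14]. Speed limits (rad/s): [2.39, 2.39, 3.01, 3.14, 3.14, 3.14].

### API

Orientations are given as a rotation vector (axis times angle).
In Python, from workcell import monitor, capture, job_done, manip gives the robot as it stands.
- The arm moves only by the tool apply_moves, never from a script. Its argument "plan" is a list of rows, each a list of 6 numbers: the shift along the tool's x, y, z normalised to -1 to 1, where 1 is 300 mm, then the turn, a rotation vector about the tool's x, y, z normalised to -1 to 1, where 1 is 30 degrees. In form: [[x, y, z, rx, ry, rz], ...]. A call has exactly 5 rows; each row is the pose to reach, as a shift and turn from the pose commanded when the call began, along the tool's axes at that moment; what a row does not reach only later rows make up. A row lasts 1/8 s, in which the tool goes at most 62.5 mm and 10.7 degrees, less where a joint would pass 70% of its speed; a pose out of reach is approached as far as the arm can. A call with a number of a shift or a turn outside -1 to 1 is refused whole. A call with a gripper value outside its range is refused whole. "hand" is the closure, from 0 (fully open) to 1 (shut), set as the call begins (left out, the last holds). The fingers move at their own pace and stop on an object; "force" is the grip in N (left out, the last holds). Time passes only in rows, so rows that repeat a pose let the fingers close, or fill a call up. It gives the time, the measured TCP pose, the force, the opening and the grip force at its end, in the units of the state.
- monitor.state(): the state, without advancing time (a new reading comes with each control period).
- capture(name): name is "side" or "top"; returns a dict with "pixels" (480x640x3 uint8, red, green, blue), "K" (3x3 intrinsics, pixels), "k1" (the pictures are not rectified: a ray, as slopes to the right and down, at radius r is drawn at 1 + k1 r^2 times it, then the intrinsics apply), "rvec" (rotation vector, rad) and "tvec" (3), from world to camera coordinates, as OpenCV has them. Camera axes: x right, y down, z forward; pixel columns grow to the right and rows downward; lengths in m; the calibration is good to about 2 mm. A picture is of the moment at which its call begins. There is no depth.
- job_done(): hands the job in; it is judged then, once.
The state is a dict: "clock": time; "joint_positions": joint angles; "joint_vel": joint speeds; "tau": joint torques, N m; "eef_pos": TCP position; "tcp_rot": TCP orientation; "ft_force": force on the tool from outside, world axes, zero at the start; "wrist_torque": the same for the moment, N m; "opening": finger opening in m; "gripper_force": force on a finger pad.
Only numpy, scipy, OpenCV 4.12 (cv2) and the standard library are available. Lean on these libraries where they do the work, as an engineer would, in place of code of your own. Each camera call takes 0.05 s, during which the arm holds its last target. There are 200 camera calls.

## Working session

There is one attempt and no reset: what is moved stays moved. The work goes in short steps, Python scripts to look and compute and a tool call to move; the robot and the scene stay as the last step left them, time stands still between calls to the robot, and variables do not carry over. Pictures are saved under pics/ and viewed, at most 10 in all, crops included, and the job is handed in when it is done.

Besides the shell and the picture viewer there is one more tool, called after "Call:" by a JSON object that holds its "fn" and its "kwargs". apply_moves: Moves the arm, as the interface text tells. Scaled input: -1 to 1 covers 300 mm each way for a shift and 30 degrees each way for a turn. Its arguments: {"type":"object","properties":{"plan":{"type":"array","items":{"type":"array","items":{"type":"number"}}},"hand":{"type":"number"},"force":{"type":"number"}},"required":["plan"]}

```bash
mkdir -p pics; ls
python3 - <<'E'
from workcell import monitor, capture, manip
import cv2,numpy as np
print(monitor.state()); print(manip.tcp_to_grasp, dir(manip))
for n in("side","top"):
    c=capture(n); cv2.imwrite(f"pics/{n}0.png",c["pixels"][:,:,::-1]); print(n,c["K"],c["k1"],c["rvec"],c["tvec"])
    R=cv2.Rodrigues(np.array(c["rvec"]))[0]; print(-R.T@np.array(c["tvec"]),R)
E
```

```text
pics
{'clock': 0.0, 'joint_positions': array([ 1.24601819e+00,  3.14213927e-01, -4.80786706e-02,  1.21019924e+00,
        1.85420117e-05,  1.57076567e+00]), 'joint_vel': array([ 2.04192757e-04,  5.82873455e-04, -1.38628906e-04,  1.50454572e-03,
       -8.22916826e-04, -5.69719445e-05]), 'tau': array([ 1.35345166e-03, -5.39591181e+01,  3.39746869e+01,  1.92873407e-02,
        2.39059000e-04, -5.93298477e-07]), 'eef_pos': array([0.19126875, 0.56808678, 0.230442  ]), 'tcp_rot': array([-5.07826132e-01, -3.09997947e+00,  2.62330420e-03]), 'ft_force': array([0.80323546, 1.05037198, 0.39804313]), 'wrist_torque': array([-0.00383539,  0.01549607,  0.00238004]), 'gripper_force': 0.0, 'opening': 0.08526357136483702}
0.0187 ['PlanningError', '__class__', '__delattr__', '__dict__', '__dir__', '__doc__', '__eq__', '__format__', '__ge__', '__getattribute__', '__getstate__', '__gt__', '__hash__', '__init__', '__init_subclass__', '__le__', '__lt__', '__module__', '__ne__', '__new__', '__reduce__', '__reduce_ex__', '__repr__', '__setattr__', '__sizeof__', '__str__', '__subclasshook__', '__weakref__', 'tcp_to_grasp']
side [[596.86126758   0.         316.82712577]
 [  0.         596.86126758 245.53888261]
 [  0.           0.           1.        ]] -0.18473136738247756 [ 2.14322986 -0.45217926  0.23396212] [-0.48638624  0.10280509  1.17480506]
[ 0.08122949 -1.02378753  0.75668239] [[ 0.91502616 -0.40339264 -0.00122802]
 [-0.23201487 -0.52379028 -0.8196419 ]
 [ 0.32999429  0.7502787  -0.5728749 ]]
top [[604.28842248   0.         317.26094267]
 [  0.         604.28842248 229.17297172]
 [  0.           0.           1.        ]] 0.054098967218895656 [ 2.19923037 -2.14678041  0.05912069] [-0.20619479  0.43624749  1.13974974]
[ 0.35483675 -0.22050167  1.16504401] [[ 0.0248731  -0.9994953  -0.01976018]
 [-0.99689286 -0.02332087 -0.07523798]
 [ 0.07473918  0.02157019 -0.9969698 ]]
```

View pics/top0.png

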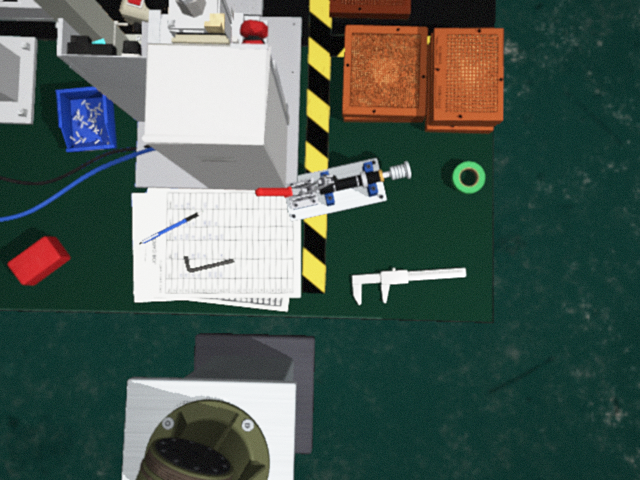

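View pics/side0.png

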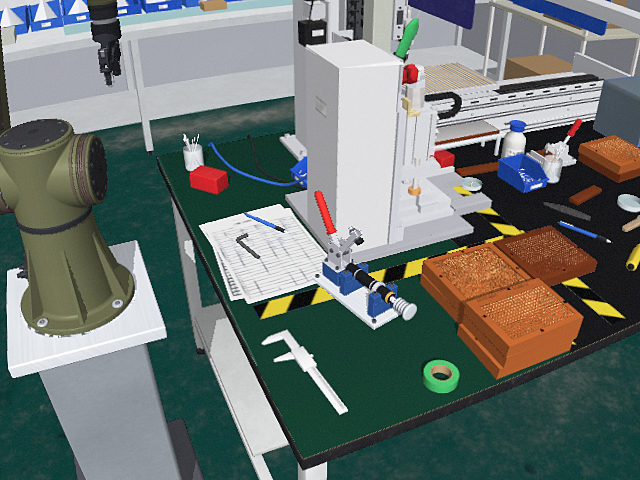

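The top view shows the knob near (398,171), red handle (256-290,192), and the strut rising slightly to the right. The side view shows the handle at (320,193)-(332,233) and the knob at (402,309). I'll zoom in on both.

```bash
cat > h.py <<'E'
import cv2,numpy as np
from workcell import capture, monitor
def cam(c):
    return cv2.Rodrigues(np.array(c["rvec"]))[0],np.array(c["tvec"]),np.array(c["K"]),np.array([c["k1"],0,0,0,0.])
def proj(c,P):
    P=np.asarray(P,float).reshape(-1,3)
    R,t,K,d=cam(c); return cv2.projectPoints(P,R,t,K,d)[0][:,0]
def atz(c,uv,z):
    R,t,K,d=cam(c); q=cv2.undistortPointsIter(np.array([[uv]],float),K,d,None,None,(3,50,1e-9))[0,0] if 0 else cv2.undistortPoints(np.array([[uv]],float),K,d)[0,0]
    o=-R.T@t; v=R.T@np.array([*q,1]); return o+v*(z-o[2])/v[2]
def fix(x,y,th,p):  # fixture->world; th= yaw
    p=np.asarray(p,float).reshape(-1,3); c,s=np.cos(th),np.sin(th)
    return p@np.array([[c,s,0],[-s,c,0],[0,0,1]])+[x,y,0]
E
python3 - <<'E'
from h import *
a=capture("top")["pixels"];b=capture("side")["pixels"]
A=cv2.resize(a[140:230,245:425],None,fx=4.4,fy=4.4,interpolation=2)[:396]
B=cv2.resize(b[180:330,300:430],None,fx=4,fy=4,interpolation=2)
cv2.imwrite("pics/ca.png",A[:,:,::-1]);cv2.imwrite("pics/cb.png",B[:,:,::-1])
E
```

```text
(no output)
```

View pics/ca.png

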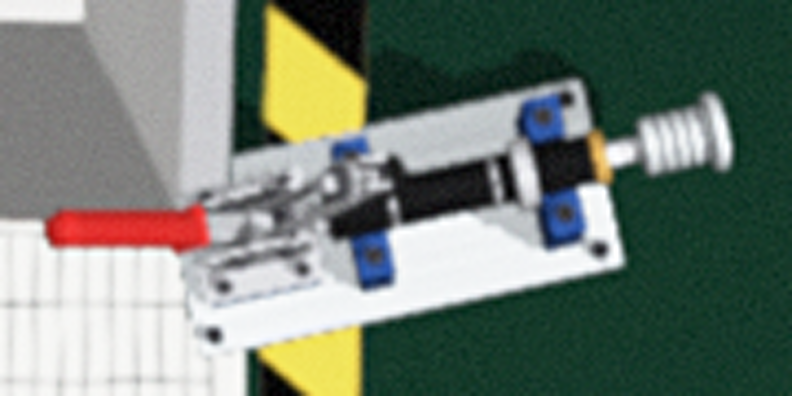

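View pics/cb.png

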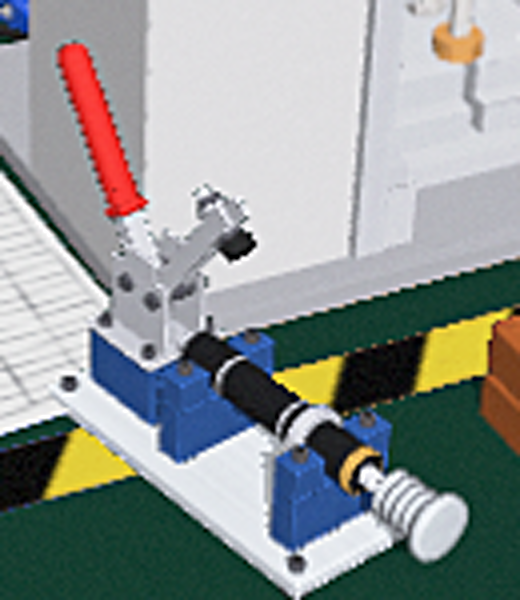

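Crops show the plate corners, brass mouth (603,158 / 360,468), flange (716,131 / 440,528) and handle tip (50,229 / 72,47). I'll fit the fixture pose from these.

Run:
```python
from h import *
from scipy.optimize import least_squares
ct,cs=capture("top"),capture("side")
T=lambda p:(245+p[0]/4.4,140+p[1]/4.4); S=lambda p:(300+p[0]/4,180+p[1]/4)
ti=.119*np.array([np.cos(1.2),np.sin(1.2)]); hb=.031*np.array([np.cos(1.2),np.sin(1.2)])
tip=[0,.084+ti[0],.08+ti[1]]; hbp=[0,.084+hb[0],.08+hb[1]]
obs=[(ct,T((625,266)),'a'),(ct,T((582,80)),'b'),(ct,T((200,355)),'c'),(cs,S((295,598)),'a'),(cs,S((58,380)),'c'),
(ct,T((718,131)),[0,-.125,.055]),(cs,S((442,528)),[0,-.125,.055]),(ct,T((604,157)),[0,-.073,.055]),(ct,T((52,229)),tip),(cs,S((72,47)),tip),(ct,T((206,225)),hbp),(cs,S((127,210)),hbp)]
# which corner x sign: try
def res(q,sg):
    x,y,th,y0=q; r=[]
    cr={'a':[sg*.042,y0-.095,.012],'b':[-sg*.042,y0-.095,.012],'c':[sg*.042,y0+.095,.012]}
    for c,uv,p in obs:
        r.append(proj(c,fix(x,y,th,cr[p] if isinstance(p,str) else p))[0]-uv)
    return np.ravel(r)
print("knob",atz(ct,T((672,140)),.055),"tip",atz(ct,T((52,229)),tip[2]))
for sg in(1,-1):
    for th0 in(-.2,.2):
        f=least_squares(res,[.45,-.2,th0,0],args=(sg,),x_scale=[.1,.1,.3,.1]); print(sg,f.x,f.cost); print(np.round(f.fun.reshape(-1,2),1).tolist()) if f.cost<400 else 0
```

```text
knob [ 0.54780441 -0.34254851  0.055     ] tip [ 0.48610453 -0.09961734  0.19091265]
1 [ 0.50663759 -0.24545767  0.33062416  0.02439761] 3483.4494055941914
1 [ 0.50663754 -0.24545758  0.3306229   0.02439739] 3483.4494058347036
-1 [ 0.52121279 -0.23732903  0.24450483  0.01066162] 79.24944530598364
[[0.8, -0.7], [0.7, -0.7], [0.6, 0.8], [0.3, -2.4], [-3.4, 1.8], [-1.7, 0.3], [-2.3, -0.4], [-3.3, 0.5], [8.9, -2.4], [3.1, -2.4], [-3.6, 1.1], [-0.7, -0.3]]
-1 [ 0.52121279 -0.23732903  0.24450478  0.01066162] 79.24944530603848
[[0.8, -0.7], [0.7, -0.7], [0.6, 0.8], [0.3, -2.4], [-3.4, 1.8], [-1.7, 0.3], [-2.3, -0.4], [-3.3, 0.5], [8.9, -2.4], [3.1, -2.4], [-3.6, 1.1], [-0.7, -0.3]]
```

Run:
```python
from h import *
from scipy.optimize import least_squares
ct,cs=capture("top"),capture("side")
T=lambda p:(245+p[0]/4.4,140+p[1]/4.4); S=lambda p:(300+p[0]/4,180+p[1]/4)
obs=[(ct,T((625,266)),'a'),(ct,T((582,80)),'b'),(ct,T((200,355)),'c'),(cs,S((295,598)),'a'),(cs,S((58,380)),'c'),
(ct,T((718,131)),[0,-.125,.055]),(cs,S((442,528)),[0,-.125,.055]),(ct,T((604,157)),[0,-.073,.055]),(ct,T((52,229)),.117),(cs,S((72,47)),.117),(ct,T((206,225)),.031),(cs,S((127,210)),.031)]
def res(q):
    x,y,th,y0,e=q; r=[]; sg=-1
    cr={'a':[sg*.042,y0-.095,.012],'b':[-sg*.042,y0-.095,.012],'c':[sg*.042,y0+.095,.012]}
    for c,uv,p in obs:
        if isinstance(p,str): p=cr[p]
        elif isinstance(p,float): p=[0,.084+p*np.cos(e),.08+p*np.sin(e)]
        r.append(proj(c,fix(x,y,th,p))[0]-uv)
    return np.ravel(r)
f=least_squares(res,[.52,-.23,.24,0,1.2],loss='soft_l1'); print(f.x,f.cost,np.round(res(f.x).reshape(-1,2),1).tolist())
x,y,th,y0,e=f.x
for p in([0,.084,.08],[0,.084+.09*np.cos(e),.08+.09*np.sin(e)],[0,-.105,.055],[0,.174,.08]): print(fix(x,y,th,p))
# machine box lower edges (side view) near corner
print("box corner", atz(cs,(336,263),0.0), [atz(ct,(286+0,187),z) for z in(.02,.2)])
```

```text
[ 0.52338381 -0.24248223  0.23218005  0.01682537  0.99328953] 10.163952847616049 [[0.2, -0.5], [0.7, -0.6], [-0.2, -0.2], [-0.1, -2.7], [-2.9, 1.1], [1.3, -0.1], [-0.4, 1.3], [-0.4, -0.1], [0.4, -0.9], [-0.7, -0.1], [-3.8, 0.1], [0.0, 0.5]]
[[ 0.50405544 -0.1607362   0.08      ]]
[[ 0.49274966 -0.11292031  0.15540437]]
[[ 0.54754427 -0.34466478  0.055     ]]
[[ 0.48334648 -0.07315116  0.08      ]]
box corner [ 0.52822492 -0.10853557  0.        ] [array([ 0.52011205, -0.13395387,  0.02      ]), array([ 0.49413091, -0.14755911,  0.2       ])]
```

Run:
```python
from h import *
ct,cs=capture("top"),capture("side")
g=np.zeros((480,640*2,3),np.uint8); g=np.hstack([cv2.resize(ct["pixels"][10:220,130:350],(660,630))[:600,:400],cv2.resize(cs["pixels"][30:280,280:413],(400,752))[:600]])
a=cv2.resize(ct["pixels"][60:240,120:320],(440,396));b=cv2.resize(cs["pixels"][30:280,280:413],(319,600))
o=np.zeros((600,760,3),np.uint8);o[:396,:440]=a;o[:,441:]=b
cv2.imwrite("pics/box.png",o[:,:,::-1])
```

```text
(no output)
```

View pics/box.png

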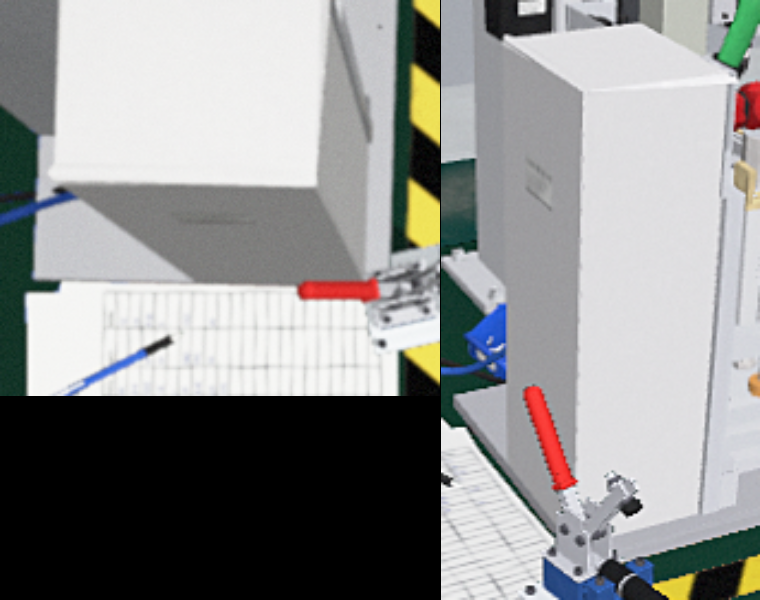

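The box corner's top is at (264,145) in the top view and (339,68) in the side view. I'll triangulate it.

Run:
```python
from h import *
from scipy.optimize import least_squares
ct,cs=capture("top"),capture("side")
f=least_squares(lambda p:np.r_[proj(ct,p)[0]-[264.1,145.5],proj(cs,p)[0]-[339.2,68.3]],[.55,-.1,.4]);print(f.x,f.fun)
for uv in((286,187),(136,187),(144,143)): print([atz(ct,uv,z).round(3).tolist() for z in(0,.02,f.x[2])])
```

```text
[ 0.51167354 -0.13714476  0.43375828] [ 0.21917937 -0.4889809  -0.73445214  0.10492162]
[[0.523, -0.132, 0.0], [0.52, -0.134, 0.02], [0.46, -0.165, 0.434]]
[[0.516, 0.159, 0.0], [0.513, 0.153, 0.02], [0.456, 0.018, 0.434]]
[[0.603, 0.148, 0.0], [0.599, 0.141, 0.02], [0.511, 0.011, 0.434]]
```

```bash
cat >> h.py <<'E'
from scipy.spatial.transform import Rotation as Ro
FX=(.5234,-.2425,.2322)
def tool(tilt=0,yaw=FX[2]):  # tool x = fixture y, y = fixture x, z down tilted away from robot
    c,s=np.cos(yaw),np.sin(yaw)
    return Ro.from_matrix(np.array([[-s,c,0],[c,s,0],[0,0,-1.]]).T)*Ro.from_rotvec([-np.radians(tilt),0,0])
def go(p,tilt=0,n=1,fr=False,cur=None):
    st=monitor.state(); p0,R0=(st["eef_pos"],Ro.from_rotvec(st["tcp_rot"])) if cur is None else cur
    p=fix(*FX,p)[0] if fr else np.array(p,float)
    d=R0.inv().apply(p-p0)/.3; w=(R0.inv()*tool(tilt)).as_rotvec()/np.radians(30)
    print("units",np.round(np.r_[d,w],3),"world",p.round(4)); return p,tool(tilt)
def show():
    s=monitor.state(); f=Ro.from_euler('z',-FX[2])
    print("t",round(s["clock"],2),"fixT",(f.apply(s["eef_pos"]-[FX[0],FX[1],0])*1e3).round(1),"F",f.apply(s["ft_force"]).round(1),"open",round(s["opening"]*1e3,1),"grip",round(s["gripper_force"],1),"j",s["joint_positions"].round(2))
E
python3 - <<'E'
from h import *
show()
go((.36,.30,.25))
go((.40,.03,.25))
E
```

```text
t 0.6 fixT [-136.4  865.7  231.3] F [ 0.8 -0.2  0.2] open 85.2 grip 0.0 j [ 1.25  0.31 -0.05  1.21 -0.    1.57]
units [-0.818 -0.669 -0.062  0.     0.     1.936] world [0.36 0.3  0.25]
units [-1.232 -1.48  -0.062  0.     0.     1.936] world [0.4  0.03 0.25]
```

Call:
{"fn": "apply_moves", "kwargs": {"plan": [[-0.16,-0.13,-0.01,0,0,0.2],[-0.33,-0.27,-0.02,0,0,0.4],[-0.49,-0.4,-0.04,0,0,0.6],[-0.65,-0.53,-0.05,0,0,0.8],[-0.82,-0.67,-0.06,0,0,0.97]], "hand": 1, "force": 40}}

```text
clock: 1.23
eef_pos: [0.358, 0.3034, 0.2495]
tcp_rot: [1.274, 2.871, 0.001]
ft_force: [1.0, 0.6, 0.2]
opening: -0.0003
gripper_force: 0.0
```

Run:
```python
from h import *
show()
go((.40,.03,.25))
```

```text
t 1.23 fixT [-35.4 569.3 249.5] F [1.1 0.4 0.2] open -0.3 grip 0.0 j [ 0.7   0.06 -0.32  1.19 -0.    1.54]
units [-0.77  -0.508 -0.002  0.002 -0.     0.961] world [0.4  0.03 0.25]
```

Call:
{"fn": "apply_moves", "kwargs": {"plan": [[-0.15,-0.1,0,0,0,0.19],[-0.31,-0.2,0,0,0,0.38],[-0.46,-0.3,0,0,0,0.58],[-0.62,-0.41,0,0,0,0.77],[-0.77,-0.51,0,0,0,0.96]]}}

```text
clock: 1.85
eef_pos: [0.3995, 0.0293, 0.2494]
tcp_rot: [1.949, 2.463, 0.001]
ft_force: [1.4, 0.6, 0.0]
opening: -0.0001
gripper_force: 0.0
```

Run:
```python
from h import *
show()
go((-.04,.096,.19),30,fr=True)
go((-.006,.096,.19),30,fr=True)
```

```text
t 1.85 fixT [-58.1 293.1 249.4] F [1.5 0.3 0. ] open -0.1 grip 0.0 j [ 0.07 -0.07 -0.45  1.2  -0.    1.41]
units [-0.657  0.06   0.198 -0.998  0.    -0.   ] world [ 0.4624 -0.1583  0.19  ]
units [-0.657  0.173  0.198 -0.998  0.    -0.   ] world [ 0.4955 -0.1505  0.19  ]
```

Call:
{"fn": "apply_moves", "kwargs": {"plan": [[-0.15,0.0,0,-0.22,0,0],[-0.3,0.0,0,-0.45,0,0],[-0.46,0.0,0,-0.7,0,0],[-0.6,0.03,0,-0.9,0,0],[-0.66,0.06,0.1,-1.0,0,0]]}}

```text
clock: 2.48
eef_pos: [0.4646, -0.1609, 0.2217]
tcp_rot: [1.705, 2.157, 0.581]
ft_force: [0.4, 0.1, 0.2]
opening: -0.0002
gripper_force: 0.0
```

Run:
```python
from h import *
show()
go((-.006,.096,.18),30,fr=True)
a=capture("top")["pixels"][130:230,230:430];b=capture("side")["pixels"][130:330,270:430]
o=np.zeros((600,800,3),np.uint8);o[:200,:400]=cv2.resize(a,(400,200));o[:500,400:]=cv2.resize(b,(400,500))
cv2.imwrite("pics/p1.png",o[:,:,::-1])
```

```text
t 2.48 fixT [-38.5  92.9 221.7] F [0.4 0.  0.2] open -0.2 grip 0.0 j [-0.58 -0.2  -0.75  0.64  0.37  0.83]
units [0.011 0.023 0.175 0.013 0.009 0.004] world [ 0.4955 -0.1505  0.18  ]
```

View pics/p1.png

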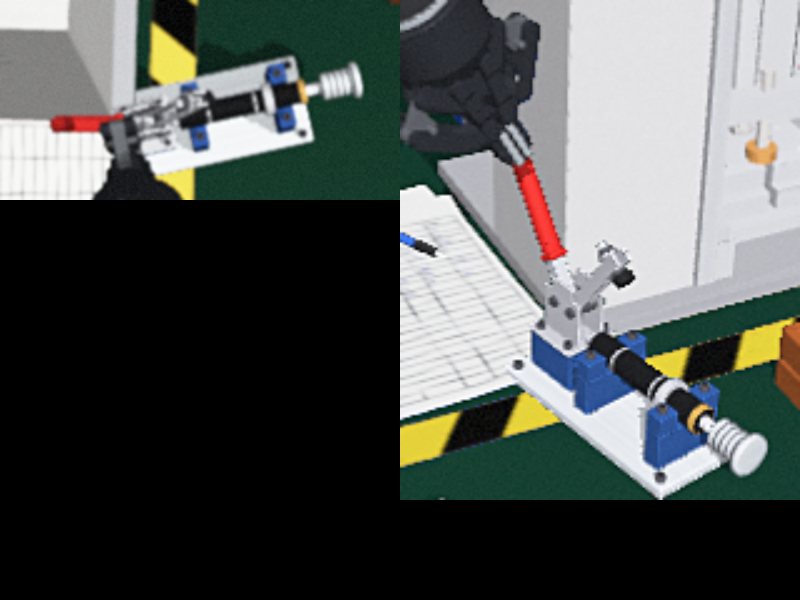

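Fingers sit on the strut side of the handle, clear above it. Now I'll work out the sweep.

Run:
```python
from h import *
for p in ((-.006,.096,.18),(-.006,.100,.160),(-.006,.112,.157)): go(p,30,fr=True)
print()
c=(fix(*FX,(-.006,.112,.157))[0],tool(30))
for e in(.8,.6,.4,.2,.1,0,-.03):
    r=.085;p=(-.006+.004*(1-e),.084+r*np.cos(e)-.0085*np.sin(e)-.011,.08+r*np.sin(e)+.0085*np.cos(e)+.001); print(e,end=' ');go(p,30,fr=True,cur=c)
```

```text
units [-0.002  0.044  0.162 -0.006 -0.004 -0.004] world [ 0.4955 -0.1505  0.18  ]
units [ 0.011  0.011  0.22  -0.006 -0.004 -0.004] world [ 0.4945 -0.1466  0.16  ]
units [ 0.051  0.006  0.229 -0.006 -0.004 -0.004] world [ 0.4918 -0.1349  0.157 ]

0.8 units [ 0.047 -0.013  0.028  0.     0.     0.   ] world [ 0.4893 -0.121   0.1479]
0.6 units [ 0.088 -0.03   0.063  0.     0.     0.   ] world [ 0.4873 -0.1089  0.136 ]
0.4 units [ 0.12  -0.052  0.105  0.     0.     0.   ] world [ 0.4858 -0.0993  0.1219]
0.2 units [ 0.142 -0.075  0.152  0.     0.     0.   ] world [ 0.4851 -0.0927  0.1062]
0.1 units [ 0.149 -0.088  0.176  0.     0.     0.   ] world [ 0.485  -0.0905  0.0979]
0 units [ 0.153 -0.101  0.202  0.     0.     0.   ] world [ 0.4851 -0.0892  0.0895]
-0.03 units [ 0.154 -0.105  0.209  0.     0.     0.   ] world [ 0.4852 -0.089   0.0869]
```

Call:
{"fn": "apply_moves", "kwargs": {"plan": [[0.0,0.044,0.08,0,0,0],[0.0,0.044,0.162,0,0,0],[0.01,0.011,0.22,0,0,0],[0.05,0.006,0.229,0,0,0],[0.05,0.006,0.229,0,0,0]]}}

```text
clock: 3.2
eef_pos: [0.4943, -0.1329, 0.161]
tcp_rot: [1.707, 2.169, 0.581]
ft_force: [-0.0, -0.5, 0.8]
opening: -0.0001
gripper_force: 0.0
```

Call:
{"fn": "apply_moves", "kwargs": {"plan": [[0.023,-0.006,0.014,0,0,0],[0.047,-0.013,0.028,0,0,0],[0.068,-0.022,0.046,0,0,0],[0.088,-0.03,0.063,0,0,0],[0.105,-0.041,0.085,0,0,0]]}}

```text
clock: 3.82
eef_pos: [0.4901, -0.1032, 0.1333]
tcp_rot: [1.707, 2.165, 0.581]
ft_force: [-1.8, -0.4, 5.1]
opening: -0.0002
gripper_force: 2.2
```

Run:
```python
from h import *
show()
for e in(.4,.3,.2,.1,0,-.03):
    r=.085;p=(-.006+.004*(1-e),.084+r*np.cos(e)-.0085*np.sin(e)-.011,.08+r*np.sin(e)+.0085*np.cos(e)+.001); print(e,end=' ');go(p,30,fr=True)
a=capture("top")["pixels"][130:230,230:430];b=capture("side")["pixels"][130:330,270:430]
o=np.zeros((500,800,3),np.uint8);o[:200,:400]=cv2.resize(a,(400,200));o[:500,400:]=cv2.resize(b,(400,500))
cv2.imwrite("pics/p2.png",o[:,:,::-1])
```

```text
t 3.83 fixT [ -0.4 143.2 133.3] F [-1.9  0.   5.1] open -0.2 grip 2.2 j [-0.41 -0.12 -0.91  0.34  0.3   1.  ]
0.4 units [ 0.016 -0.028  0.027  0.004 -0.001  0.006] world [ 0.4858 -0.0993  0.1219]
0.3 units [ 0.028 -0.04   0.05   0.004 -0.001  0.006] world [ 0.4854 -0.0956  0.1142]
0.2 units [ 0.038 -0.052  0.074  0.004 -0.001  0.006] world [ 0.4851 -0.0927  0.1062]
0.1 units [ 0.045 -0.065  0.099  0.004 -0.001  0.006] world [ 0.485  -0.0905  0.0979]
0 units [ 0.049 -0.078  0.124  0.004 -0.001  0.006] world [ 0.4851 -0.0892  0.0895]
-0.03 units [ 0.05  -0.082  0.131  0.004 -0.001  0.006] world [ 0.4852 -0.089   0.0869]
```

View pics/p2.png

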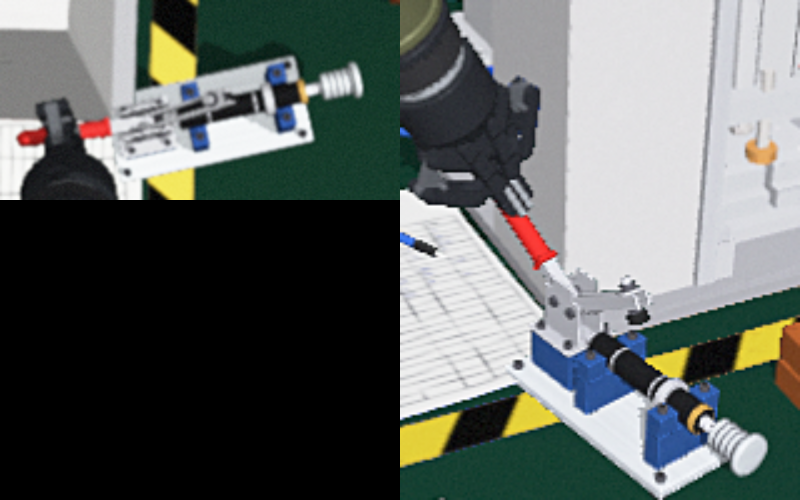

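Run:
```python
from h import *
for e,t in((.4,28),(.3,26),(.2,24),(.1,22),(.03,20),(-.03,20),(-.06,20)):
    r=.085;p=(-.004+.002*(1-e),.084+r*np.cos(e)-.0085*np.sin(e)-.011,.08+r*np.sin(e)+.0085*np.cos(e)+.001); print(e,end=' ');go(p,t,fr=True)
```

```text
0.4 units [ 0.014 -0.024  0.027  0.069 -0.003  0.007] world [ 0.4866 -0.0991  0.1219]
0.3 units [ 0.026 -0.036  0.05   0.136 -0.003  0.007] world [ 0.486  -0.0955  0.1142]
0.2 units [ 0.036 -0.049  0.073  0.203 -0.003  0.007] world [ 0.4855 -0.0926  0.1062]
0.1 units [ 0.043 -0.062  0.098  0.269 -0.003  0.007] world [ 0.4852 -0.0905  0.0979]
0.03 units [ 0.046 -0.071  0.115  0.336 -0.003  0.007] world [ 0.4851 -0.0895  0.092 ]
-0.03 units [ 0.048 -0.079  0.13   0.336 -0.003  0.007] world [ 0.4851 -0.089   0.0869]
-0.06 units [ 0.048 -0.084  0.137  0.336 -0.003  0.007] world [ 0.4851 -0.0888  0.0844]
```

Call:
{"fn": "apply_moves", "kwargs": {"plan": [[0.014,-0.024,0.027,0.07,0,0],[0.026,-0.036,0.05,0.14,0,0],[0.036,-0.049,0.073,0.2,0,0],[0.043,-0.062,0.098,0.27,0,0],[0.046,-0.071,0.115,0.34,0,0]]}}

```text
clock: 4.55
eef_pos: [0.4848, -0.0899, 0.0912]
tcp_rot: [1.797, 2.28, 0.395]
ft_force: [-0.9, 0.3, 4.0]
opening: 0.0003
gripper_force: 2.2
```

Run:
```python
from h import *
show()
for z in(.09,.087,.084): go((-.002,.159,z),20,fr=True)
```

```text
t 4.55 fixT [ -2.5 157.4  91.2] F [-0.8  0.4  4. ] open 0.3 grip 2.2 j [-0.3   0.   -0.83  0.44  0.17  1.06]
units [ 0.005  0.     0.004 -0.011 -0.002  0.006] world [ 0.4849 -0.0882  0.09  ]
units [ 0.005 -0.003  0.014 -0.011 -0.002  0.006] world [ 0.4849 -0.0882  0.087 ]
units [ 0.005 -0.007  0.023 -0.011 -0.002  0.006] world [ 0.4849 -0.0882  0.084 ]
```

Call:
{"fn": "apply_moves", "kwargs": {"plan": [[0,-0.001,0.003,0,0,0],[0,-0.002,0.006,0,0,0],[0,-0.003,0.009,0,0,0],[0,-0.004,0.012,0,0,0],[0,-0.004,0.012,0,0,0]]}}

```text
clock: 5.18
eef_pos: [0.4852, -0.0898, 0.0894]
tcp_rot: [1.796, 2.277, 0.4]
ft_force: [-12.4, 2.2, 25.8]
opening: -0.0003
gripper_force: 13.7
```

Call:
{"fn": "apply_moves", "kwargs": {"plan": [[0,-0.001,0.003,0,0,0],[0,-0.002,0.006,0,0,0],[0,-0.002,0.006,0,0,0],[0,-0.002,0.006,0,0,0],[0,-0.002,0.006,0,0,0]]}}

```text
clock: 5.8
eef_pos: [0.4855, -0.0897, 0.0889]
tcp_rot: [1.795, 2.276, 0.401]
ft_force: [-22.5, 2.0, 43.0]
opening: -0.0004
gripper_force: 24.2
```

Call:
{"fn": "apply_moves", "kwargs": {"plan": [[0,0.01,-0.05,0,0,0],[0,0,-0.15,0,0,0],[0,0,-0.3,0,0,0],[-0.1,0,-0.4,0,0,0],[-0.25,0,-0.4,0.1,0,0]]}}

```text
clock: 6.42
eef_pos: [0.4622, -0.1732, 0.2009]
tcp_rot: [1.819, 2.308, 0.34]
ft_force: [1.6, 0.7, 0.6]
opening: -0.0005
gripper_force: 0.0
```

Run:
```python
from h import *
show()
go((0,-.105,.15),0,fr=True)
a=capture("top")["pixels"][130:230,230:430];b=capture("side")["pixels"][180:330,270:430]
o=np.zeros((600,800,3),np.uint8);o[:300,:600]=cv2.resize(a,(600,300));o[300:,:320]=cv2.resize(b,(320,300))
o[300:,320:]=cv2.resize(b[30:130,20:150],(480,300))
cv2.imwrite("pics/p3.png",o[:,:,::-1])
```

```text
t 6.42 fixT [-43.6  81.5 200.9] F [1.7 0.3 0.6] open -0.5 grip 0.0 j [-0.49 -0.06 -0.59  0.82  0.19  0.87]
units [-0.622  0.087  0.205  0.562  0.003  0.007] world [ 0.5476 -0.3447  0.15  ]
```

View pics/p3.png

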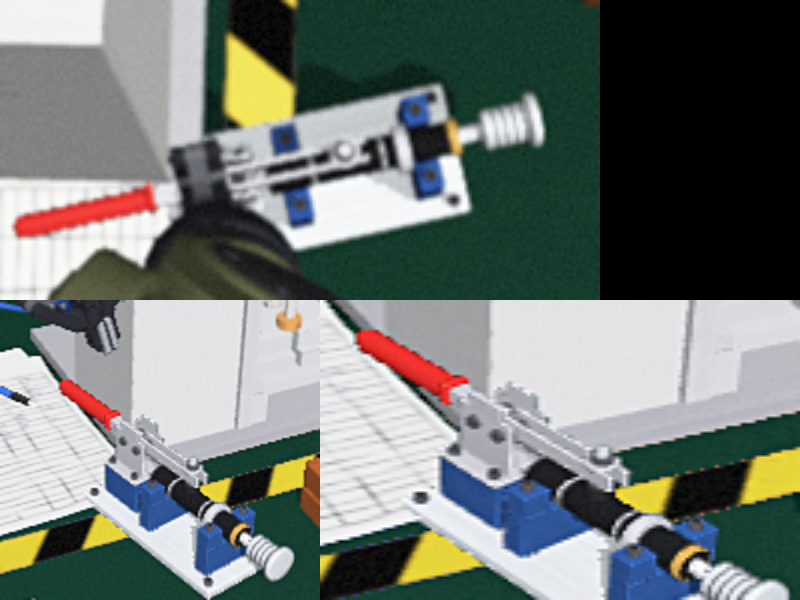

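Run:
```python
from h import *
ct=capture("top")
a=atz(ct,(230+18/3,130+227/3),.08); k=atz(ct,(230+541/3,130+119/3),.055); g=atz(ct,(230+508/3,130+126/3),.055)
d=a-k; print(a,k,g,np.arctan2(-d[0],d[1]), proj(ct,fix(*FX,[[0,.203,.08],[0,-.125,.055],[0,-.105,.055]]))-[[236,205.7],[410.3,169.7],[399.3,172]])
cs=capture("side"); print(proj(cs,fix(*FX,[[0,-.125,.055]]))-[[300+442/4,180+528/4]])
```

```text
[ 0.47537596 -0.04895488  0.08      ] [ 0.55227823 -0.36566081  0.055     ] [ 0.54752479 -0.34550847  0.055     ] 0.23820889791248978 [[-2.18635857 -0.80404927]
 [-0.79231285  0.01137619]
 [-0.41546727 -0.02912573]]
[[-0.35407605  1.32366451]]
```

Call:
{"fn": "apply_moves", "kwargs": {"plan": [[-0.12,0.02,0,0.1,0,0],[-0.25,0.04,0,0.22,0,0],[-0.37,0.06,0.05,0.33,0,0],[-0.5,0.08,0.12,0.45,0,0],[-0.62,0.087,0.205,0.56,0,0.01]], "hand": 0}}

```text
clock: 7.25
eef_pos: [0.5481, -0.3429, 0.1467]
tcp_rot: [-1.949, -2.461, 0.001]
ft_force: [1.4, -0.3, 0.8]
opening: 0.0854
gripper_force: 0.0
```

Run:
```python
from h import *
show()
go((0,-.105,.15),0,fr=True)
go((0,-.105,.04),0,fr=True)
```

```text
t 7.25 fixT [   0.9 -103.4  146.7] F [ 1.3 -0.6  0.8] open 85.4 grip 0.0 j [-0.56  0.44 -0.05  1.08 -0.    0.78]
units [-0.005 -0.003 -0.011 -0.004 -0.003 -0.002] world [ 0.5476 -0.3447  0.15  ]
units [-0.006 -0.002  0.356 -0.004 -0.003 -0.002] world [ 0.5476 -0.3447  0.04  ]
```

Call:
{"fn": "apply_moves", "kwargs": {"plan": [[-0.005,-0.003,0.1,0,0,0],[-0.005,-0.003,0.2,0,0,0],[-0.005,-0.003,0.29,0,0,0],[-0.005,-0.003,0.35,0,0,0],[-0.005,-0.003,0.375,0,0,0]]}}

```text
clock: 7.88
eef_pos: [0.5463, -0.3436, 0.0337]
tcp_rot: [-1.949, -2.46, -0.0]
ft_force: [-0.7, -0.4, 0.7]
opening: 0.0852
gripper_force: 0.0
```

Call:
{"fn": "apply_moves", "kwargs": {"plan": [[0,0,0,0,0,0],[0,0,0,0,0,0],[0,0,0,0,0,0],[0,0,0,0,0,0],[0,0,0,0,0,0]], "hand": 1, "force": 60}}

```text
clock: 8.5
eef_pos: [0.5482, -0.3452, 0.0361]
tcp_rot: [1.951, 2.461, 0.002]
ft_force: [0.2, 0.6, 5.9]
opening: 0.0223
gripper_force: 58.5
```

Run:
```python
from h import *
show()
s=capture("side")["pixels"][230:330,330:430];t=capture("top")["pixels"][130:220,280:430]
o=np.zeros((500,800,3),np.uint8);o[:400,:400]=cv2.resize(s,(400,400));o[:240,400:]=cv2.resize(t,(400,240))
cv2.imwrite("pics/p4.png",o[:,:,::-1])
```

```text
t 8.5 fixT [   0.5 -105.7   36.1] F [0.3 0.6 5.9] open 22.3 grip 58.5 j [-0.56  0.53 -0.18  0.85  0.    0.78]
```

Call:
{"fn": "apply_moves", "kwargs": {"plan": [[-0.015,0,-0.005,0,0,0],[-0.04,0,-0.006,0,0,0],[-0.065,0,-0.006,0,0,0],[-0.09,0,-0.006,0,0,0],[-0.11,0,-0.006,0,0,0]]}}

```text
clock: 9.22
eef_pos: [0.5546, -0.3744, 0.0361]
tcp_rot: [-1.948, -2.459, -0.007]
ft_force: [0.4, 8.6, 2.1]
opening: 0.0222
gripper_force: 59.0
```

Call:
{"fn": "apply_moves", "kwargs": {"plan": [[-0.025,0,0,0,0,0],[-0.05,0,0,0,0,0],[-0.07,0,0,0,0,0],[-0.08,0,0,0,0,0],[-0.08,0,0,0,0,0]]}}

```text
clock: 9.85
eef_pos: [0.5596, -0.3968, 0.0357]
tcp_rot: [-1.946, -2.458, -0.008]
ft_force: [-0.4, 9.8, 4.1]
opening: 0.0223
gripper_force: 59.2
```

Run:
```python
from h import *
show()
s=capture("side")["pixels"];t=capture("top")["pixels"]
o=np.zeros((600,800,3),np.uint8);o[:,:400]=cv2.resize(s[255:345,370:430],(400,600),interpolation=2);o[:300,400:]=cv2.resize(t[145:190,365:425],(400,300),interpolation=2)
cv2.imwrite("pics/p5.png",o[:,:,::-1])
```

```text
t 9.85 fixT [  -0.3 -158.4   35.7] F [1.9 9.6 4.1] open 22.3 grip 59.2 j [-0.62  0.6  -0.07  0.91  0.01  0.72]
```

View pics/p5.png

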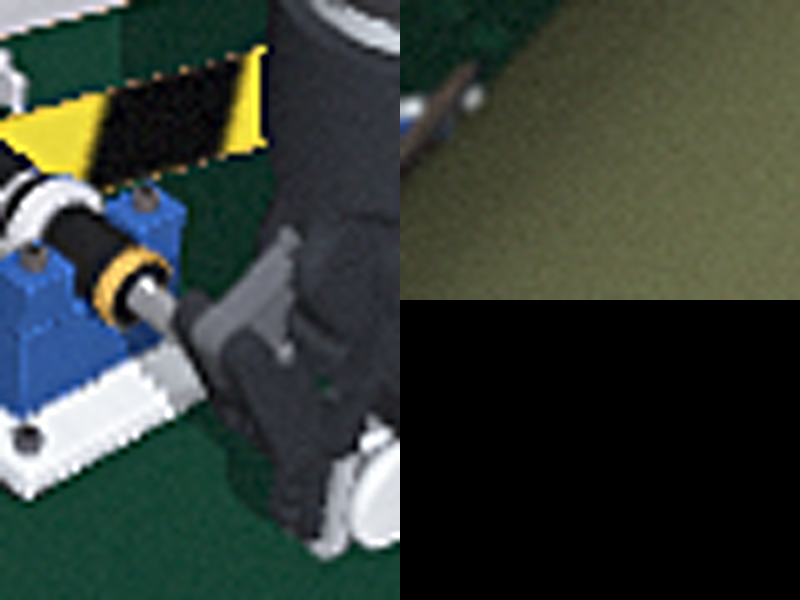

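Band not yet visible at the brass mouth (130,280 in the crop), with about 52.7 mm drawn. I'll step on and measure the red quantity numerically.

```bash
cat > red.py <<'E'
from h import *
show()
s=np.mean([capture("side")["pixels"].astype(float) for _ in range(4)],0)[290:312,384:404]
r=s[...,0]-np.maximum(s[...,1],s[...,2])
m=r.copy(); m[(s[...,0]-s[...,1]<.6*(s[...,0]-s[...,2]))]=0  # drop brass (yellow)
print("red",m.clip(15).sum()-15*m.size)
# profile along strut axis, from mouth outward
c=capture("side"); P=fix(*FX,[[0,-.075-d/1000,.055+.002] for d in range(-2,22)])
full=np.mean([capture("side")["pixels"].astype(np.float32) for _ in range(3)],0)
uv=proj(c,P).astype(np.float32)
pr=cv2.remap(full,uv[:,0][:,None],uv[:,1][:,None],1)[:,0]
print([tuple(int(v) for v in q) for q in pr])
E
python3 red.py
```

```text
t 9.95 fixT [  -0.3 -158.3   35.7] F [ 2.8 10.9  3.9] open 22.2 grip 59.2 j [-0.62  0.6  -0.07  0.91  0.01  0.72]
red 0.0
[(144, 145, 154), (153, 154, 162), (162, 162, 169), (179, 179, 184), (176, 176, 181), (151, 151, 158), (150, 150, 157), (151, 151, 158), (153, 152, 160), (155, 154, 162), (157, 156, 164), (159, 159, 165), (159, 159, 165), (121, 122, 128), (73, 75, 82), (34, 36, 45), (39, 42, 49), (42, 46, 52), (45, 49, 54), (46, 50, 56), (50, 52, 59), (65, 68, 75), (87, 90, 98), (107, 111, 120)]
```

Call:
{"fn": "apply_moves", "kwargs": {"plan": [[-0.005,0,0,0,0,0],[-0.01,0,0,0,0,0],[-0.013,0,0,0,0,0],[-0.013,0,0,0,0,0],[-0.013,0,0,0,0,0]]}}

```text
clock: 10.98
eef_pos: [0.5604, -0.4, 0.0356]
tcp_rot: [-1.946, -2.458, -0.008]
ft_force: [-0.9, 10.3, 2.6]
opening: 0.0222
gripper_force: 59.2
```

```bash
python3 red.py
```

```text
t 10.97 fixT [  -0.3 -161.8   35.6] F [ 1.5 10.2  2.6] open 22.2 grip 59.2 j [-0.62  0.61 -0.06  0.91  0.01  0.72]
red 1380.0
[(238, 74, 72), (251, 121, 122), (235, 169, 173), (199, 184, 188), (169, 178, 184), (144, 152, 160), (145, 149, 156), (147, 149, 156), (150, 152, 158), (152, 153, 159), (153, 154, 160), (154, 155, 161), (155, 154, 161), (156, 156, 163), (158, 158, 165), (160, 160, 168), (143, 142, 150), (113, 114, 121), (74, 76, 82), (51, 55, 60), (44, 48, 53), (44, 47, 53), (45, 48, 54), (46, 48, 55)]
```

Call:
{"fn": "apply_moves", "kwargs": {"plan": [[-0.003,0,0,0,0,0],[-0.006,0,0,0,0,0],[-0.008,0,0,0,0,0],[-0.008,0,0,0,0,0],[-0.008,0,0,0,0,0]]}}

```text
clock: 12.0
eef_pos: [0.5608, -0.4022, 0.0355]
tcp_rot: [-1.945, -2.458, -0.009]
ft_force: [-0.9, 11.3, 2.6]
opening: 0.0225
gripper_force: 59.2
```

```bash
python3 red.py
```

```text
t 12.0 fixT [  -0.3 -164.    35.5] F [ 1.7 11.2  2.6] open 22.5 grip 59.2 j [-0.62  0.61 -0.05  0.91  0.01  0.71]
red 2623.75
[(237, 49, 45), (252, 50, 45), (252, 53, 50), (229, 74, 74), (179, 107, 110), (137, 140, 148), (140, 153, 161), (145, 157, 165), (149, 156, 163), (151, 155, 161), (152, 155, 161), (154, 154, 161), (154, 153, 160), (155, 154, 161), (156, 155, 162), (157, 157, 164), (158, 159, 165), (159, 160, 167), (151, 152, 160), (122, 123, 130), (82, 83, 88), (54, 56, 61), (42, 46, 52), (44, 48, 55)]
```

Call:
{"fn": "apply_moves", "kwargs": {"plan": [[-0.003,0,0,0,0,0],[-0.006,0,0,0,0,0],[-0.008,0,0,0,0,0],[-0.008,0,0,0,0,0],[-0.008,0,0,0,0,0]]}}

```text
clock: 13.02
eef_pos: [0.5613, -0.4044, 0.0355]
tcp_rot: [-1.945, -2.458, -0.009]
ft_force: [-1.0, 11.3, 2.9]
opening: 0.0221
gripper_force: 59.2
```

```bash
python3 red.py
```

```text
t 13.03 fixT [  -0.3 -166.3   35.5] F [ 1.7 11.2  2.9] open 22.1 grip 59.2 j [-0.63  0.61 -0.05  0.92  0.01  0.71]
red 3345.25
[(235, 65, 64), (252, 56, 52), (254, 53, 49), (254, 51, 47), (254, 51, 47), (252, 78, 77), (221, 125, 126), (188, 160, 165), (154, 160, 167), (145, 157, 164), (154, 160, 167), (164, 167, 173), (154, 155, 161), (151, 151, 158), (153, 153, 160), (154, 153, 160), (156, 155, 162), (157, 157, 164), (157, 157, 165), (157, 157, 164), (157, 158, 164), (138, 139, 146), (99, 101, 108), (52, 55, 62)]
```

Call:
{"fn": "apply_moves", "kwargs": {"plan": [[-0.002,0,0,0,0,0],[-0.004,0,0,0,0,0],[-0.004,0,0,0,0,0],[-0.004,0,0,0,0,0],[-0.004,0,0,0,0,0]]}}

```text
clock: 14.05
eef_pos: [0.5616, -0.4055, 0.0355]
tcp_rot: [-1.945, -2.458, -0.009]
ft_force: [-1.6, 11.4, 2.7]
opening: 0.022
gripper_force: 59.2
```

```bash
python3 red.py
```

```text
t 14.05 fixT [  -0.4 -167.4   35.5] F [ 1.1 11.4  2.7] open 22.0 grip 59.2 j [-0.63  0.62 -0.04  0.92  0.01  0.71]
red 3256.75
[(231, 128, 132), (251, 82, 80), (254, 41, 36), (254, 45, 40), (254, 47, 42), (254, 49, 44), (234, 59, 56), (187, 80, 81), (187, 150, 152), (205, 210, 212), (200, 212, 216), (173, 181, 188), (148, 152, 160), (147, 149, 156), (151, 151, 159), (153, 152, 159), (155, 154, 162), (156, 155, 163), (156, 156, 163), (156, 157, 164), (158, 159, 166), (159, 159, 166), (157, 156, 164), (147, 146, 154)]
```

Run:
```python
from h import *
s=np.mean([capture("side")["pixels"].astype(np.float32) for _ in range(3)],0)
o=np.zeros((600,800,3));o[:,:400]=cv2.resize(s[275:320,375:405],(400,600),interpolation=2);o[:400,400:]=cv2.resize(s[200:330,300:430],(400,400),interpolation=2)
cv2.imwrite("pics/p6.png",o[:,:,::-1])
```

```text
[ WARN:0@1.936] global loadsave.cpp:1063 imwrite_ Unsupported depth image for selected encoder is fallbacked to CV_8U.
```

View pics/p6.png

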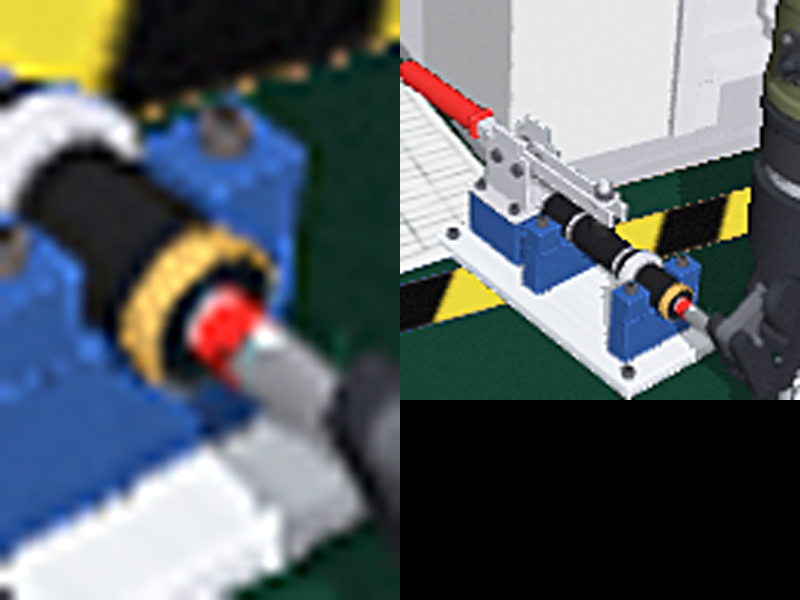

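The clamp is shut and the strut is seated. The whole red band shows at the mouth, with a thin light line behind it (about 205,310 in the crop). I'll draw 1 mm more for margin.

Call:
{"fn": "apply_moves", "kwargs": {"plan": [[-0.002,0,0,0,0,0],[-0.0035,0,0,0,0,0],[-0.0035,0,0,0,0,0],[-0.0035,0,0,0,0,0],[-0.0035,0,0,0,0,0]]}}

```text
clock: 15.22
eef_pos: [0.5618, -0.4064, 0.0354]
tcp_rot: [-1.945, -2.458, -0.009]
ft_force: [-0.7, 12.0, 2.6]
opening: 0.0223
gripper_force: 59.2
```

```bash
python3 red.py; python3 -c "
from workcell import monitor,job_done
print(abs(monitor.state()['joint_vel']).max()); print(job_done())"
```

```text
t 15.22 fixT [  -0.4 -168.3   35.4] F [ 2.  11.9  2.6] open 22.3 grip 59.2 j [-0.63  0.62 -0.04  0.92  0.01  0.71]
red 3263.75
[(230, 195, 198), (251, 143, 142), (254, 73, 70), (253, 53, 49), (253, 45, 40), (253, 47, 43), (252, 59, 56), (251, 82, 81), (244, 147, 147), (225, 210, 211), (194, 214, 217), (169, 183, 189), (145, 153, 162), (145, 149, 158), (149, 151, 159), (150, 151, 158), (152, 152, 158), (152, 153, 160), (153, 153, 161), (154, 155, 162), (156, 157, 164), (157, 158, 165), (158, 158, 165), (157, 156, 164)]
0.0014425737120583762
the job is handed in; nothing more can be done
None
```

I handed the job in with the clamp shut on the barrel first and the rod then drawn; the knob moved about 62.6 mm, leaving the red band just clear of the mouth by my reading (rod draw about 61–62.5 mm, roughly 1 mm uncertain), and the arm is holding the knob still at about 59 N with the bystanders untouched.

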